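# Slide the locked press shuttle home under the ram

### The job

The shuttle of the yellow-levered hand press has been loaded with a clip and is locked in its loading position. Press the shuttle's green lock button right down and, keeping it held down all the way, push the shuttle in under the ram until it meets the end stop; then let go so that the button springs back up and locks the shuttle there. The clip must stay lying in its nest, and leave the press lever and the other things on the bench where they are.

Things in the scene. Friction and masses are not known exactly. Their poses are not given: they have to be found in the camera images.
- press: Hand lever press, bolted down: steel base 430 x 150 x 18 mm with a slide rail along it; black upright plates, head, ram and yellow lever at its +x end. Origin: underside of the base on the rail's centre line. x (level) = the direction in which the shuttle slides in, z up. Base: x = -170 to 260 mm. Head: 80 mm wide, x = 72 to 240 mm, from 118 to 270 mm high; lever above it up to 520 mm.
- shuttle (a joint): How far the shuttle has slid in along the press x axis, m: 0 = loading position (start), 0.090 = at the yellow end stop. Aluminium plate 210 x 92 mm, about 0.9 kg, its top 64 mm above the bench, 2 N friction. A rack of 15 mm pitch locks it unless the button is over 5 mm down; let up on the way, it locks in the next gap. At the end stop it springs up in the last gap (2 mm play).
- lock_button (a joint): How far the lock button is pressed, m: 0 = up (locked), 0.008 = fully down. Spring return: 3 N to start it, about 6 N fully down.
- button_top (a point): Centre of the flat top of the green lock button, 30 mm across, on the rear (-x) end of the shuttle, moving with it: 81 mm above the bench when up, 73 mm fully down. Friction on it can push the shuttle. Round it a black collar 42 mm across, 69 mm high. 30 mm ahead (+x) the face of a black thumb stop, 44 mm wide, 10 mm thick, its top 82 mm above the bench. Axes as the press.
- shuttle_nest (a point): Middle of the floor of the nest that holds the clip, on the front end of the shuttle, 145 mm ahead (+x) of the button's centre, 64 mm above the bench; its four low walls stand 10 mm high.
- clip: The forked grey sheet-metal clip lying loose in the nest, 56 x 24 mm, 30 mm high, 30 g, 2 to 3 mm of play; origin under the middle of its foot plate. It rides along with the shuttle and is not to be touched.
- lever_grip (a point): Middle of the round steel grip of the press lever, about 450 mm above the bench. Leave the lever as it stands.
- spare_clip: A second clip, 56 x 24 x 30 mm, lying on the bench beside the press; origin under its middle. To be left alone.
- screwdriver: Screwdriver lying on the bench beside the press, about 200 mm long; origin under its middle. To be left alone.
- spanner: Steel spanner lying flat on the bench near the rear end of the press; origin under its middle. To be left alone.
- oiler: Yellow oil bottle with a red cap, 52 mm across, 130 mm tall, standing beside the press; origin under its middle. To be left alone.
- tub: White tub with a blue lid, 72 mm across, 90 mm tall, standing beside the press; origin under its middle. To be left alone.

How it is judged:
On the way, in this order (a step that is already met when the one before it is completed fails the run):
1. the lock button is pressed down with the shuttle still in its loading position (value of joint lock_button above 0.005 m and value of joint shuttle below 0.006 m), for 0.05 s.
2. the shuttle is at the end stop with the button still held down (value of joint shuttle above 0.0865 m and value of joint lock_button above 0.004 m), for 0.1 s.
At the end, for the whole second after the job is handed in: The shuttle stands within 3.5 mm of its end stop, at rest, with the lock button sprung up to within 2 mm of its top position, and the clip lies in its nest within 8 mm of the middle (value of joint shuttle above 0.0865 m and value of joint lock_button below 0.002 m and distance between clip and shuttle_nest below 0.008 m and velocity of joint shuttle between -0.01 and 0.01 m/s); the robot touches nothing.
It fails at once if the button was let up (or the lock forced) while the shuttle was on its way (value of joint shuttle between 0.007 and 0.08 m and value of joint lock_button below 0.004 m).
It fails at once if the clip was lifted or knocked out of its nest (distance between clip and shuttle_nest above 0.01 m).
It fails at once if the press lever was moved (distance of lever_grip from where it was at the start of the episode above 0.03 m).
It fails at once if another thing on the bench was moved (distance of any of spare_clip, screwdriver, spanner, oiler, tub from where it was at the start of the episode above 0.03 m).
It also fails if it takes over 35 s, if anything falls off the work surface, if the arm or the gripper's body presses on something with over 40 N, if the wrist force passes 120 N, or if a joint passes its speed limit or range.

### The arm

A 7-joint arm with a two-finger parallel gripper is mounted at the origin on the work surface. World frame = base frame: x ahead of the robot, y to its left, z up, the work surface at z = 0. Lengths are in m, angles in rad, forces in N, time in s.
With the tool pointing down it reaches from about 0.425 to 0.95 m from the base axis. Payload 16.7 kg.
Tool frame: the origin (TCP) lies on the front face of the gripper's body, between the roots of the fingers; the fingertips stand tips_ahead ahead of it and the grasp point (between the pads) lies 78 mm ahead of it (tips_ahead is the distance from the TCP to the fingertips, in m); x points along the fingers, y is the direction in which the jaws open and shut, and the axes are right-handed (so a half turn about x gives the same grasp; the last joint's range is limited). The gripper opens to 94 mm and grips with 3 to 60 N. Pads are 16 mm wide; open, the fingers measure 119 mm over their backs; the gripper's body (75 mm by 177 mm) begins 78 mm behind the grasp point.
Start: joints at [-1.355, 0.426, 0.074, 1.606, -0.034, 1.111, -0.067], TCP at [0.241, 0.631, 0.303] pointing down, gripper open.
Joint ranges: [-2.85, 2.85], [-0.5, 2.14], [-1.23, 1.37], [0.21, 2.46], [-1.02, 4.16], [0.16, 2.05], [-2.73, 2.73]. Speed limits (rad/s): [1.89, 1.89, 2.39, 2.39, 3.01, 3.01, 3.01].

### API

Orientations are given as a unit quaternion [w, x, y, z].
In Python, from station import * gives the robot as it stands.
- The arm moves only by the tool drive_tool, never from a script. Its argument "increments" is a list of rows, each a list of 7 numbers: the shift along the tool's x, y, z in units of 500 mm (1.0 is 500 mm), then the turn, a rotation vector about the tool's x, y, z in units of pi/2 rad (1.0 is pi/2 rad), then the finger opening in mm, from 0 to 94. A call has exactly 8 rows; each row shifts and turns the commanded pose from where the row before left it, along the tool's axes as they then stand; what a row does not reach is not made up. A row lasts 1/12 s, in which the tool goes at most 41.7 mm and 7.16 degrees, less where a joint would pass 70% of its speed; a pose out of reach is approached as far as the arm can. A call with a number of a shift or a turn outside -1 to 1 is refused whole. A call with a gripper value outside its range is refused whole. The fingers move at their own pace and stop on an object; "force" is the grip in N (left out, the last holds). Time passes only in rows, so rows that do not move let the fingers close, or fill a call up. It gives the time, the measured TCP pose, the force and the opening at its end, in the units of the state.
- state(): the state, without advancing time (a new reading comes with each control period).
- snapshot(name): name is "scene" or "top" or "wrist"; returns the picture (384x512x3 uint8, red, green, blue); there is no depth.
- get_calibration(name): a dict with "fx", "fy", "cx", "cy" (pixels), "R" (3x3) and "t" (3): a world point X has camera coordinates R X + t; the wrist camera has in their place "T_tool_cam" (4x4, takes a point from camera to tool coordinates, whose origin is the TCP and whose axes are the tool frame's). Camera axes: x right, y down, z forward; pixel columns grow to the right and rows downward; lengths in m; the calibration is good to about 2 mm. A picture is of the moment at which its call begins: read the wrist's pose just before it. get_calibration takes no time and is no camera call.
- hand_in(): hands the job in, once; it reports no verdict.
The state is a dict: "t": time; "joint_positions": joint angles; "joint_vel": joint speeds; "joint_efforts": joint torques, N m; "eef_pos": TCP position; "eef_rot": TCP orientation; "force": force on the tool from outside, world axes, zero at the start; "wrist_torque": the same for the moment, N m; "grip_width": finger opening in m.
Only numpy, scipy, OpenCV 4.12 (cv2) and the standard library are available. Lean on these libraries where they do the work, as an engineer would, in place of code of your own. Each camera call takes 0.05 s, during which the arm holds its last target. There are 200 camera calls.

## Working session

There is one attempt and no reset: what is moved stays moved. The work goes in short steps, Python scripts to look and compute and a tool call to move; the robot and the scene stay as the last step left them, time stands still between calls to the robot, and variables do not carry over. Pictures are saved under pics/ and viewed, about 8 in all and at most 12, crops included, and the job is handed in when it is done.

Besides the shell and the picture viewer there is one more tool, called after "Emit:" in YAML: its name, and indented under it one key for each argument. drive_tool: Moves the arm, as the interface text tells. Its arguments: {"type":"object","properties":{"increments":{"type":"array","items":{"type":"array","items":{"type":"number"}}},"force":{"type":"number"}},"required":["increments"]}

```bash
mkdir -p pics; ls
python3 - <<'E'
from station import *
import cv2,numpy as np
s=state();print(s)
for n in("scene","top","wrist"):
    p=snapshot(n);cv2.imwrite(f"pics/{n}0.png",p[:,:,::-1]);print(n,get_calibration(n))
E
```

```text
pics
{'t': 0.0, 'joint_positions': array([-1.35545529,  0.42670445,  0.07386144,  1.60660111, -0.03412468,
        1.11080042, -0.0671175 ]), 'joint_vel': array([ 0.00123449, -0.00023573,  0.00112225, -0.00064513,  0.00114671,
        0.00081515, -0.00066027]), 'joint_efforts': array([-1.28537042e-03, -9.35830808e+01,  3.66579741e+00, -4.54170728e+01,
       -4.88606037e-02,  2.03655765e-02,  1.23266773e-04]), 'eef_pos': array([0.24074946, 0.63027028, 0.30199683]), 'eef_rot': array([ 0.69531457,  0.12786091,  0.69542441, -0.12874055]), 'force': array([-0.25181719, -0.07271479,  1.65921823]), 'wrist_torque': array([-0.04869254, -0.0252468 , -0.03128028]), 'grip_width': 0.09439939376169852}
scene {'fx': 429.229054213462, 'fy': 429.229054213462, 'cx': 258.6665678333458, 'cy': 191.03207678978822, 'R': array([[-0.64700738,  0.76245672,  0.00641945],
       [ 0.62420425,  0.53448631, -0.56981878],
       [-0.43789327, -0.36466991, -0.8217453 ]]), 't': array([ 0.40493933, -0.19243668,  1.54222941])}
top {'fx': 446.3411607252579, 'fy': 446.3411607252579, 'cx': 250.49997439447637, 'cy': 193.49248718253557, 'R': array([[-1.96677050e-02, -9.99795613e-01, -4.68119079e-03],
       [-9.73573478e-01,  2.02169531e-02, -2.27477377e-01],
       [ 2.27525523e-01,  8.35252426e-05, -9.73772114e-01]]), 't': array([-0.02344751,  0.62533505,  1.04818626])}
wrist {'fx': 265.53990139604264, 'fy': 265.53990139604264, 'cx': 254.75046411173747, 'cy': 191.8006566693942, 'T_tool_cam': array([[ 8.09605597e-04, -2.59881798e-01,  9.65640096e-01,
        -8.24062742e-02],
       [ 9.99998047e-01,  1.95126644e-03, -3.13269286e-04,
        -4.52002331e-04],
       [-1.80280813e-03,  9.65638464e-01,  2.59882871e-01,
        -7.63406298e-02],
       [ 0.00000000e+00,  0.00000000e+00,  0.00000000e+00,
         1.00000000e+00]])}
```

View pics/scene0.png

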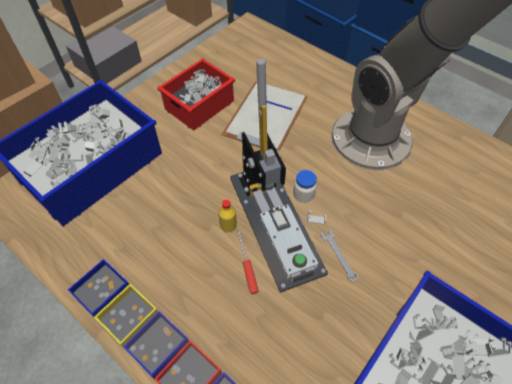

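View pics/top0.png

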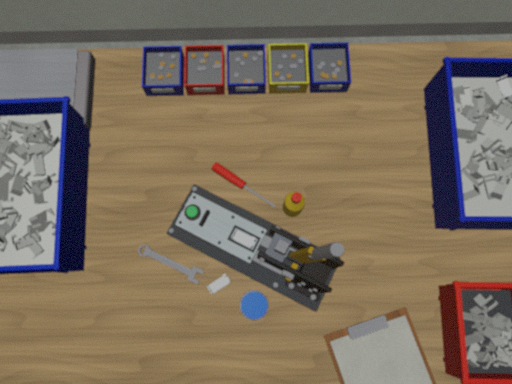

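The top view shows the green button at about (192,212), the press running to lower right with its lever near (330,250). In the scene view the button is at about (300,260). I'll locate these precisely now.

```bash
cat > h.py <<'E'
from station import *
import cv2,numpy as np
def ray(n,uv,z):
    c=get_calibration(n);d=np.array([(uv[0]-c['cx'])/c['fx'],(uv[1]-c['cy'])/c['fy'],1.])
    o=-c['R'].T@c['t'];r=c['R'].T@d
    return o+r*(z-o[2])/r[2]
def proj(n,X):
    c=get_calibration(n);p=c['R']@np.array(X)+c['t'];return np.array([c['fx']*p[0]/p[2]+c['cx'],c['fy']*p[1]/p[2]+c['cy']])
def green(im):
    hsv=cv2.cvtColor(im,cv2.COLOR_RGB2HSV);m=cv2.inRange(hsv,(50,110,50),(85,255,255))
    n,l,st,ce=cv2.connectedComponentsWithStats(m);i=1+np.argmax(st[1:,4]);return ce[i],st[i]
E
python3 - <<'E'
from h import *
for n in("scene","top"):
    im=cv2.imread(f"pics/{n}0.png")[:,:,::-1].copy();c,s=green(im);print(n,c,s,ray(n,c,.08))
im=cv2.imread("pics/top0.png")[170:330,150:360];cv2.imwrite("pics/topc.png",cv2.resize(im,None,fx=3.8,fy=3.7,interpolation=cv2.INTER_CUBIC))
E
```

```text
scene [299.57894737 258.49122807] [295 255  10   8  57] [0.58352588 0.11097421 0.08      ]
top [191.53982301 211.30973451] [186 206  12  12 113] [0.58070813 0.11040525 0.08      ]
```

View pics/topc.png

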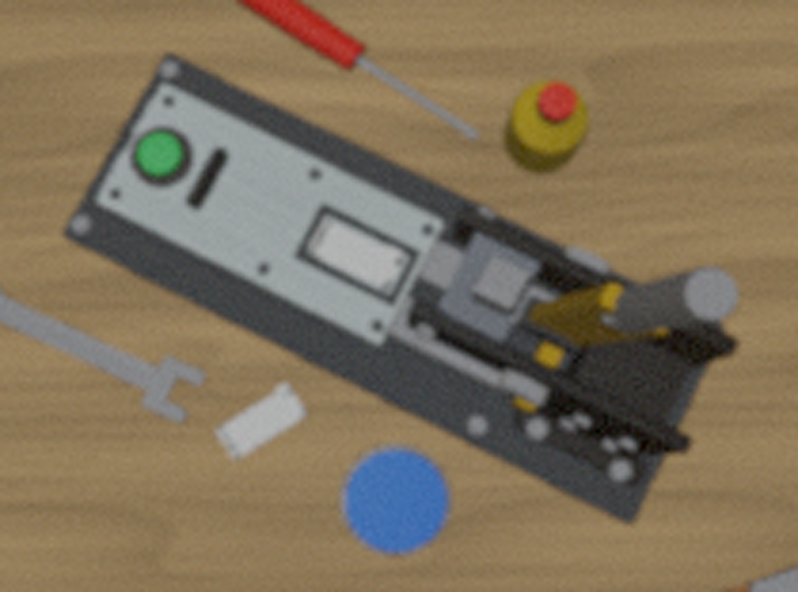

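Run:
```python
import station
print([a for a in dir(station) if a[0]!='_'], getattr(station,'tips_ahead',None))
from h import *
from scipy.spatial.transform import Rotation as R
f=lambda p,z:ray("top",(150+(p[0]+.5)/3.8-.5,170+(p[1]+.5)/3.7-.5),z)
def seg(a,b,z):
    d=f(b,z)-f(a,z);print(a,b,np.degrees(np.arctan2(d[1],d[0])),np.linalg.norm(d),f(a,z),f(b,z))
seg((170,85),(443,220),.064);seg((97,203),(382,345),.064);seg((67,235),(632,520),.018)
seg((170,68),(80,224),.022);seg((161,155),(357,252),.066)
s=state();q=s['eef_rot'];M=R.from_quat(np.r_[q[1:],q[0]]).as_matrix();print(M.round(3))
for n in("scene","top"): print(n,proj(n,(.581,.1105,.081)))
```

```text
['MotionError', 'get_calibration', 'hand_in', 'snapshot', 'state', 'tips_ahead'] 0.0972
(170, 85) (443, 220) -118.37081047200219 0.20364100181411424 [0.63185362 0.10590973 0.064     ] [ 0.53508831 -0.07327211  0.064     ]
(97, 203) (382, 345) -118.02906098938848 0.20941666766384656 [0.55123518 0.15302892 0.064     ] [ 0.45282623 -0.03182513  0.064     ]
(67, 235) (632, 520) -118.15420728856654 0.42360341307320964 [0.5366593  0.18092828 0.018     ] [ 0.33678361 -0.19255473  0.018     ]
(170, 68) (80, 224) 151.51303630389233 0.12594318456228967 [0.65430619 0.11145174 0.022     ] [0.54361149 0.17152145 0.022     ]
(161, 155) (357, 252) -118.13941446884246 0.14509913077148942 [0.58285723 0.11114296 0.066     ] [ 0.51442579 -0.01680583  0.066     ]
[[-0.     0.357  0.934]
 [-0.001  0.934 -0.357]
 [-1.    -0.001  0.   ]]
scene [300.02801115 257.59282822]
top [191.44864642 211.11787029]
```

Emit:
drive_tool:
  increments:
    - [0,0,0,0.0405,0,0,0]
    - [0,0,0,0.0405,0,0,0]
    - [0,-0.03,0.054,0,0,0,0]
    - [0,-0.03,0.054,0,0,0,0]
    - [0,-0.03,0.054,0,0,0,0]
    - [0,-0.03,0.054,0,0,0,0]
    - [0,-0.03,0.054,0,0,0,0]
    - [0,-0.03,0.054,0,0,0,0]

```text
t: 0.82
eef_pos: [0.3416, 0.4732, 0.3025]
eef_rot: [0.686, 0.172, 0.686, -0.172]
force: [1.2, 0.8, 0.2]
grip_width: 0.0442
```

Emit:
drive_tool:
  increments:
    - [0,-0.03,0.054,0,0,0,0]
    - [0,-0.03,0.054,0,0,0,0]
    - [0,-0.03,0.054,0,0,0,0]
    - [0,-0.03,0.054,0,0,0,0]
    - [0,-0.03,0.054,0,0,0,0]
    - [0,-0.03,0.054,0,0,0,0]
    - [0,-0.03,0.054,0,0,0,0]
    - [0,0,0,0,0,0,0]

```text
t: 1.48
eef_pos: [0.461, 0.2874, 0.3028]
eef_rot: [0.686, 0.174, 0.685, -0.175]
force: [0.3, -0.4, -0.5]
grip_width: 0.0003
```

Emit:
drive_tool:
  increments:
    - [0,-0.0299,0.0543,0,0,0,0]
    - [0.027,-0.0299,0.0543,0,0,0,0]
    - [0.027,-0.0299,0.0543,0,0,0,0]
    - [0.027,-0.0299,0.0543,0,0,0,0]
    - [0.027,-0.0299,0.0543,0,0,0,0]
    - [0.027,-0.0299,0.0543,0,0,0,0]
    - [0.027,-0.0299,0.0543,0,0,0,0]
    - [0,0,0,0,0,0,0]

```text
t: 2.15
eef_pos: [0.5775, 0.105, 0.2193]
eef_rot: [0.685, 0.173, 0.686, -0.176]
force: [-1.7, -2.0, -1.4]
grip_width: 0.0001
```

Run:
```python
from h import *
s=state();print(s['eef_pos'],s['eef_rot'],s['force'])
w=snapshot("wrist");cv2.imwrite("pics/w1.png",cv2.resize(w[:,:,::-1],None,fx=1.5,fy=1.5))
c=get_calibration("wrist");T=np.linalg.inv(c['T_tool_cam'])
from scipy.spatial.transform import Rotation as R
q=s['eef_rot'];M=R.from_quat(np.r_[q[1:],q[0]]).as_matrix()
def pw(X):
    p=M.T@(np.array(X)-s['eef_pos']);p=T@np.r_[p,1];return np.array([c['fx']*p[0]/p[2]+c['cx'],c['fy']*p[1]/p[2]+c['cy']])*1.5
d=np.array([-.4726,-.8813,0]);b=np.array([.582,.1107,.081])
print('button',pw(b),'stop face',pw(b+.03*d),'nest',pw(b+.145*d-[0,0,.017]),'tip',pw(s['eef_pos']+M[:,0]*.0972)); 
try: print(green(w)[0]*1.5,green(w)[1])
except Exception as e: print(e)
sc=snapshot("scene")[180:300,220:380];cv2.imwrite("pics/s1.png",cv2.resize(sc[:,:,::-1],None,fx=5,fy=5,interpolation=cv2.INTER_CUBIC))
```

```text
[0.577455   0.10504206 0.2193332 ] [ 0.68502051  0.17294465  0.68558763 -0.17551821] [-1.68190548 -1.98770989 -1.38766544]
button [396.2293765  317.60781672] stop face [345.03177909 317.72023914] nest [164.79667171 309.12292109] tip [383.30885831 343.26043606]
[395.27976953 309.29385403] [247 192  34  31 781]
```

View pics/w1.png

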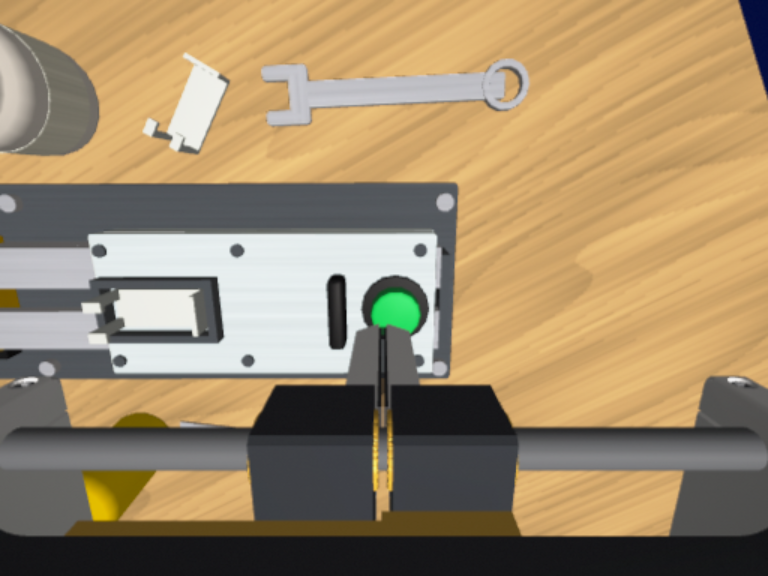

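View pics/s1.png

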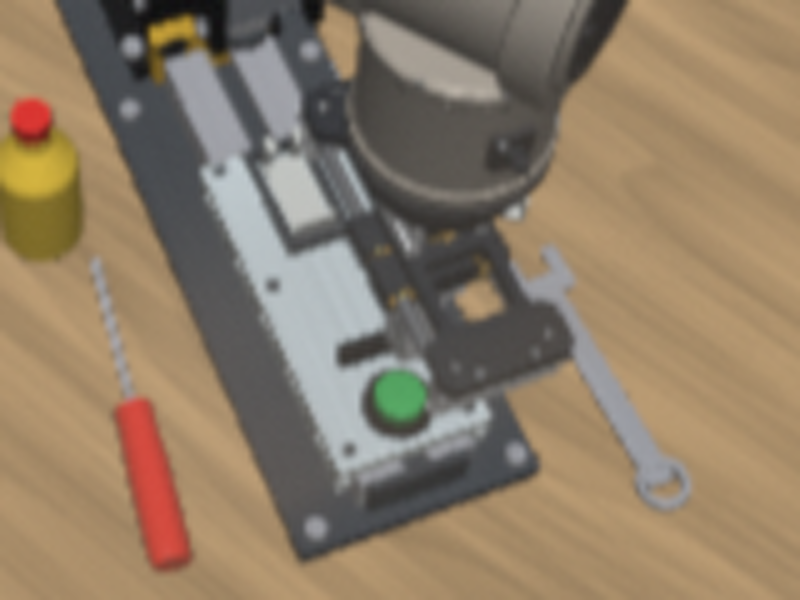

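The wrist view puts the button at about (396,312) and the thumb stop's face at x ≈ 346. That agrees with my estimate to about 3 mm sideways, and the closed fingers hang slightly ahead of the button's centre, as planned. The scene view shows nothing touching.

Emit:
drive_tool:
  increments:
    - [0.012,0,0,0,0,0,0]
    - [0.012,0,0,0,0,0,0]
    - [0.012,0,0,0,0,0,0]
    - [0.012,0,0,0,0,0,0]
    - [0.012,0,0,0,0,0,0]
    - [0.01,0,0,0,0,0,0]
    - [0,0,0,0,0,0,0]
    - [0,0,0,0,0,0,0]
  force: 20

```text
t: 2.92
eef_pos: [0.576, 0.1108, 0.1864]
eef_rot: [0.686, 0.172, 0.686, -0.172]
force: [0.6, 0.4, -0.4]
grip_width: 0.0008
```

Emit:
drive_tool:
  increments:
    - [0,-0.004,0.004,0,0,0,0]
    - [0,-0.004,0.004,0,0,0,0]
    - [0.004,0,0,0,0,0,0]
    - [0.006,0,0,0,0,0,0]
    - [0.006,0,0,0,0,0,0]
    - [0.006,0,0,0,0,0,0]
    - [0.006,0,0,0,0,0,0]
    - [0,0,0,0,0,0,0]

```text
t: 3.58
eef_pos: [0.5778, 0.1054, 0.1722]
eef_rot: [0.686, 0.172, 0.686, -0.172]
force: [-0.6, -0.3, 5.5]
grip_width: 0.0004
```

Emit:
drive_tool:
  increments:
    - [0.003,0,0,0,0,0,0]
    - [0.003,0,0,0,0,0,0]
    - [0.002,0,0,0,0,0,0]
    - [0,0,0,0,0,0,0]
    - [0,0,0,0,0,0,0]
    - [0,0,0,0,0,0,0]
    - [0,0,0,0,0,0,0]
    - [0,0,0,0,0,0,0]

```text
t: 4.25
eef_pos: [0.5779, 0.1053, 0.1701]
eef_rot: [0.686, 0.173, 0.686, -0.172]
force: [-9.2, -1.4, 28.8]
grip_width: 0.0008
```

Emit:
drive_tool:
  increments:
    - [0,-0.004,0,0,0,0,0]
    - [0,-0.008,0,0,0,0,0]
    - [0,-0.01,0,0,0,0,0]
    - [0,-0.01,0,0,0,0,0]
    - [0,-0.01,0,0,0,0,0]
    - [0,-0.01,0,0,0,0,0]
    - [0,-0.008,0,0,0,0,0]
    - [0,-0.004,0,0,0,0,0]

```text
t: 4.92
eef_pos: [0.5632, 0.078, 0.1702]
eef_rot: [0.686, 0.173, 0.685, -0.171]
force: [-5.1, 5.3, 23.7]
grip_width: 0.0006
```

Run:
```python
from h import *
s=state();print(s['eef_pos'],s['force'])
w=snapshot("wrist");cv2.imwrite("pics/w2.png",cv2.resize(w[150:260,40:320,::-1],None,fx=2.8,fy=2.8))
```

```text
[0.56315677 0.07796424 0.17019308] [-5.07574248  5.32322629 23.71401715]
```

View pics/w2.png

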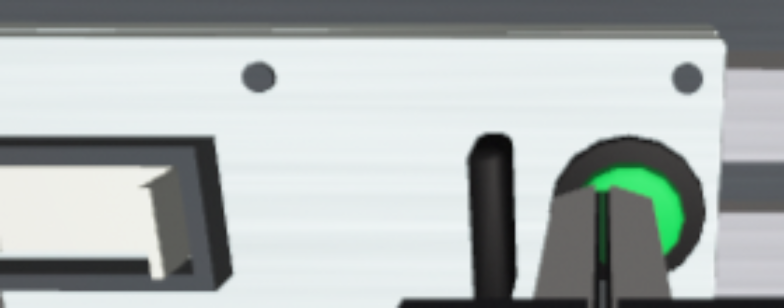

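The shuttle rode along: the rail now shows behind it, and the fingertips stay on the pressed button just ahead of its centre. The clip is still in its nest.

Emit:
drive_tool:
  increments:
    - [0,-0.004,0,0,0,0,0]
    - [0,-0.008,0,0,0,0,0]
    - [0,-0.01,0,0,0,0,0]
    - [0,-0.01,0,0,0,0,0]
    - [0,-0.01,0,0,0,0,0]
    - [0,-0.01,0,0,0,0,0]
    - [0,-0.008,0,0,0,0,0]
    - [0,-0.004,0,0,0,0,0]

```text
t: 5.63
eef_pos: [0.5479, 0.0497, 0.1701]
eef_rot: [0.686, 0.173, 0.685, -0.171]
force: [-6.8, 4.9, 26.2]
grip_width: 0.0008
```

Emit:
drive_tool:
  increments:
    - [0,-0.004,0,0,0,0,0]
    - [0,-0.007,0,0,0,0,0]
    - [0,-0.008,0,0,0,0,0]
    - [0,-0.008,0,0,0,0,0]
    - [0,-0.008,0,0,0,0,0]
    - [0,-0.008,0,0,0,0,0]
    - [0,-0.004,0,0,0,0,0]
    - [0,-0.002,0,0,0,0,0]

```text
t: 6.3
eef_pos: [0.5364, 0.0283, 0.1701]
eef_rot: [0.686, 0.173, 0.686, -0.171]
force: [-6.1, 5.9, 27.4]
grip_width: 0.0005
```

Emit:
drive_tool:
  increments:
    - [0,-0.003,0,0,0,0,0]
    - [0,-0.003,0,0,0,0,0]
    - [0,-0.003,0,0,0,0,0]
    - [0,-0.002,0,0,0,0,0]
    - [0,0,0,0,0,0,0]
    - [0,0,0,0,0,0,0]
    - [0,0,0,0,0,0,0]
    - [0,0,0,0,0,0,0]

```text
t: 6.97
eef_pos: [0.5348, 0.0251, 0.1702]
eef_rot: [0.687, 0.173, 0.685, -0.17]
force: [-0.8, 13.7, 21.5]
grip_width: 0.0004
```

The push force rose to about 12 N after 91 mm of travel, so the shuttle is at the end stop with the button still down. I'll lift straight up.

Emit:
drive_tool:
  increments:
    - [-0.006,0,0,0,0,0,0]
    - [-0.01,0,0,0,0,0,0]
    - [-0.02,0,0,0,0,0,0]
    - [-0.03,0,0,0,0,0,0]
    - [-0.03,0,0,0,0,0,0]
    - [-0.03,0,0,0,0,0,0]
    - [0,0,0,0,0,0,0]
    - [0,0,0,0,0,0,0]

```text
t: 7.63
eef_pos: [0.5334, 0.0224, 0.2324]
eef_rot: [0.686, 0.172, 0.685, -0.172]
force: [0.1, 0.2, -0.5]
grip_width: 0.0004
```

Emit:
drive_tool:
  increments:
    - [-0.02,0.03,0,0,0,0,0]
    - [-0.02,0.04,0,0,0,0,0]
    - [-0.02,0.04,0,0,0,0,0]
    - [-0.02,0.04,0,0,0,0,0]
    - [0,0.04,0,0,0,0,0]
    - [0,0.03,0,0,0,0,0]
    - [0,0,0,0,0,0,0]
    - [0,0,0,0,0,0,0]

```text
t: 8.3
eef_pos: [0.5849, 0.1197, 0.2705]
eef_rot: [0.685, 0.171, 0.686, -0.172]
force: [-0.9, -0.9, -0.7]
grip_width: -0.0
```

Run:
```python
from h import *
s=state();print(s['eef_pos'],s['force'])
for n in("scene","top"):
    im=snapshot(n)
    c,st=green(im);print(n,c,st,ray(n,c,.08))
    cv2.imwrite(f"pics/{n}9.png",im[:,:,::-1])
im=cv2.imread("pics/scene9.png")[150:300,220:370];cv2.imwrite("pics/s9.png",cv2.resize(im,None,fx=4,fy=4,interpolation=cv2.INTER_CUBIC))
w=snapshot("wrist");cv2.imwrite("pics/w9.png",w[:,:,::-1])
```

```text
[0.58490762 0.11968149 0.27046548] [-0.90543573 -0.8784138  -0.74721697]
scene [286.58064516 232.24193548] [282 229  10   8  62] [0.54197841 0.03281415 0.08      ]
top [223.63247863 227.63247863] [218 222  12  12 117] [0.53841365 0.03137551 0.08      ]
```

View pics/s9.png

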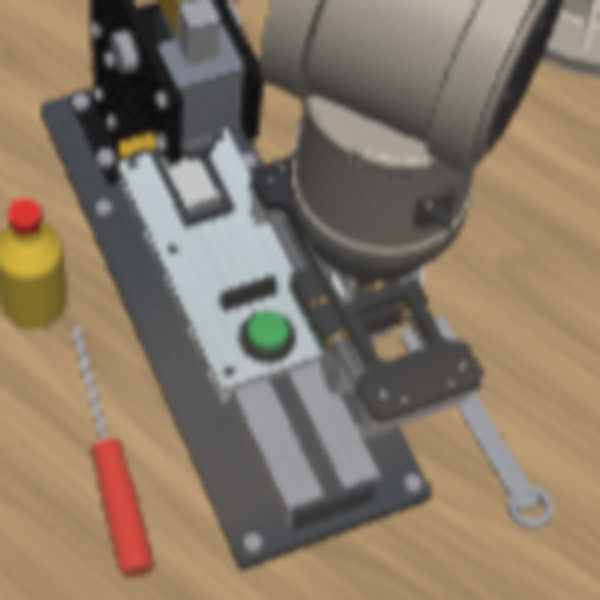

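View pics/w9.png

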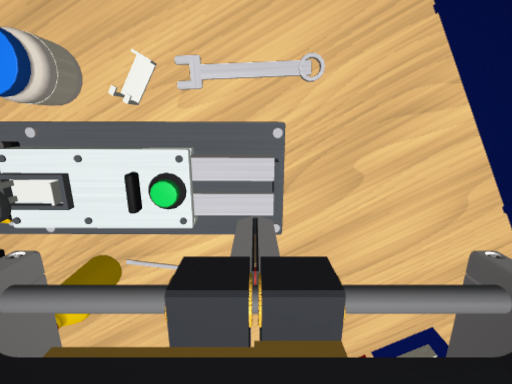

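```bash
python3 -c "
from station import *
print(hand_in())"
```

```text
the job is handed in; nothing more can be done
None
```

I pressed the green lock button fully down with the closed fingertips and held it down while pushing the shuttle in to its end stop. Then I lifted straight off, backed clear and handed in. No verdict was reported.

- **Press:** the fingertips stood 73 mm above the bench with about 29 N on the button, and kept that height for the whole push.
- **End stop:** resistance rose to about 12 N after 91 mm of tool travel, with the button still held down.
- **Shuttle position:** after release, the button had moved 89.6 mm in the top camera and 88.5 mm in the scene camera. The target is 90 mm and the limit is 86.5 mm.
- **Button:** it looks sprung up. Its size is close to what it was at the start, and the two cameras agree on its height about as well as they did then.
- **Clip and surroundings:** in the pictures the clip lies in its nest, and the spare clip, spanner, screwdriver, oiler and tub look unmoved. I judged these by eye and did not measure them, and I did not check the lever afterwards. The arm did not go near it.
- **Time and clearance:** the robot's clock read about 8.5 s of the 35 s allowed. The force reading was near zero, so the robot is touching nothing.

The wrist camera disagreed with the fixed cameras by about 3 mm sideways on the button's position. I aimed between the two, and the fingertips landed on the button.

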